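# Proof-pull the safety catch of a UPS battery module with a spring gauge

### The arm

A 6-joint arm with a two-finger parallel gripper is mounted at the origin on the work surface. World frame = base frame: x ahead of the robot, y to its left, z up, the work surface at z = 0. Lengths are in m, angles in degrees, forces in N, time in s.
With the tool pointing down it reaches from about 0.35 to 0.875 m from the base axis. Payload 4.2 kg.
Tool frame: the origin (TCP) lies at the very end of the fingers, on their centre line; the grasp point (between the pads) lies 19 mm behind it; z points along the fingers, y is the line along which they close (so a half turn about z gives the same grasp; the last joint's range is limited). The gripper opens to 87 mm and grips with 3 to 60 N. Pads are 19 mm wide; open, the fingers measure 117 mm over their backs; the gripper's body (75 mm by 190 mm) begins 51 mm behind the grasp point.
Start: joints at [-54.397, 22.042, 0.453, 0, -68.411, -14.817], TCP at [0.222, -0.584, 0.223] pointing down, gripper open.
Joint ranges: [-179.83, 179.83], [-69.29, 118.12], [-61.27, 80.66], [-181.25, 117.63], [-171.15, -9.14], [-177.46, 177.46]. Speed limits (degrees/s): [159.86, 159.86, 180, 180, 180, 180].

### API

Orientations are given as a 3x3 rotation matrix whose columns are the frame's x, y, z axes.
In Python, from station import r gives the robot as it stands.
- The arm moves only by the tool jog_arm, never from a script. Its argument "plan" is text: rows parted by semicolons, each of 7 numbers parted by spaces: the shift along the tool's x, y, z normalised to -1 to 1, where 1 is 0.025 m, then the turn, a rotation vector about the tool's x, y, z normalised to -1 to 1, where 1 is 8 degrees, then the closure, from -1 (fully open) to 1 (shut). A call has exactly 10 rows; each row shifts and turns the commanded pose from where the row before left it, along the tool's axes as they then stand; what a row does not reach is not made up. A row lasts 1/10 s, in which the tool goes at most 50 mm and 8.59 degrees, less where a joint would pass 70% of its speed; a pose out of reach is approached as far as the arm can. A call with a number of a shift or a turn outside -1 to 1 is refused whole. A call with a gripper value outside its range is refused whole. The fingers move at their own pace and stop on an object; the grip force is fixed at half the most. Time passes only in rows, so rows that do not move let the fingers close, or fill a call up. It gives the time, the measured TCP pose, the force, the opening and the grip force at its end, in the units of the state.
- r.sense(): the state, without advancing time (a new reading comes with each control period).
- r.capture(name): name is "scene" or "top" or "wrist"; returns (picture, depth): 480x640x3 uint8, red, green, blue; 480x640 float32, m along the optical axis (not along the pixel's ray), 0 where there is no reading.
- r.get_calibration(name): a dict with "mtx" (3x3 intrinsics, pixels), "distortion" ([k1, k2, p1, p2, k3] as OpenCV has them; the pictures are not rectified), "extrinsics" (4x4, takes a point from camera to world coordinates). Camera axes: x right, y up, looking along -z (the intrinsics and any distortion apply to the point x, -y, -z); pixel columns grow to the right and rows downward; lengths in m; the calibration is good to about 2 mm. A picture is of the moment at which its call begins: read the wrist's pose just before it. get_calibration takes no time and is no camera call; for the wrist camera it gives the pose at the moment of the call.
- r.finish_job(): hands the job in; it is judged then, once.
The state is a dict: "time_s": time; "joints": joint angles; "joint_velocities": joint speeds; "effort": joint torques, N m; "tcp_pos": TCP position; "ee_rot": TCP orientation; "wrist_force": force on the tool from outside, world axes, zero at the start; "moment": the same for the moment, N m; "gripper_width": opening from 0.0 (shut) to 1.0 (fully open); "gripper_force": force on a finger pad.
Only numpy, scipy, OpenCV 4.12 (cv2) and the standard library are available. Lean on these libraries where they do the work, as an engineer would, in place of code of your own. Each camera call takes 0.05 s, during which the arm holds its last target. There are 200 camera calls.

### The job

Check that the safety catch of the battery module in the tower UPS holds: take the spring gauge from its sloped cradle, hook it over the module's bow handle and pull straight out of the UPS until the first broad ring on the gauge's stem is out of the housing but not the second, and hold it there for two seconds. The second broad ring must never come out. Then ease the stem back without letting it snap in, unhook the gauge and lay it back in its cradle as you found it, with the stem fully home; leave the other things on the bench where they are.

Things in the scene. Friction and masses are not known exactly. Their poses are not given: they have to be found in the camera images.
- gauge: spring gauge: flat aluminium housing 150 x 34 wide x 24 high with black ends, 0.3 kg in all; origin at the housing's middle, x along it to the hook, z out of its top (paper strip). A white stem (15 diameter) with the hook slides out of the mouth at x = +75; a wire eye sticks out 25 behind. Grip it across the 34 at its middle, between the cradle's forks; it balances 15 hookward of there.
- stem (a joint): how far the stem is drawn out (m), 0 fully home. The spring starts at 1 N and adds 0.25 N per mm: 12 N at 44 mm. Dark rings come out of the mouth in turn: thin ones at 8, 16, 24 mm; the first broad ring is fully out at 38 mm, a thin ring at 44, the second broad ring begins to show at 50 and is fully out at 54. Hard stop at 75.
- hook (a point): point in the hook (5 mm wire) where the bar's middle bears; on the housing's axis, 126.5 from its origin with the stem home. The hook lies in the gauge's x-z plane, 15 above to 14 below the axis, 9 beyond this point. Open below and behind: lower it, top face up, over a bar standing 22 (16 to 27) nearer the housing than this point until the bar is level with the axis, then pull back to seat it.
- module: battery module low in the front of the tower UPS (black, 145 wide, 223 high, 360 deep): steel plate 122 x 104 with a bow handle. Origin: middle of its level bar (8 thick, 82 long along y), 85 above the bench, 45 in front of the plate; x points into the UPS, so pull along -x. It slides out, dragging 2.5 N, until its safety catch stops it; the play left (0 to 30) differs each time.
- cradle: the gauge's fixed cradle: dark base 170 x 85, two steel forks 100 apart (10 thick, 40 between the cheeks, which flare and end 8 above the lying gauge's axis) and a low stop at the lower end. Origin under its middle on the bench; x runs level to the uphill end. The gauge lies in it sloped 0.35 rad, hook end uphill, top face up, its lower end within 2 mm of the stop.
- seat_low (a point): cradle: where gauge_low belongs (axis of the lying gauge above the lower fork, 50 mm from the housing's middle)
- seat_high (a point): cradle: where gauge_high belongs (axis of the lying gauge above the upper fork, 50 mm from the housing's middle); the housing's middle belongs halfway between both, 80 mm above the bench
- gauge_low (a point): gauge: point on the housing's axis 50 mm from its middle towards the eye (x = -50)
- gauge_high (a point): gauge: point on the housing's axis 50 mm from its middle towards the hook (x = +50)
- multimeter: bystander: multimeter lying flat, 180 x 85 x 44, origin under its middle
- tape_roll: bystander: roll of black tape lying flat, 66 diameter x 19 high, origin under its middle; it may lie in front of the UPS, below the path of the gauge
- screwdriver: bystander: screwdriver lying flat, 190 long
- spanner: bystander: spanner lying flat, 170 long
- board: bystander: circuit board with transformer, 120 x 85 x 42, origin under its middle
- jar: bystander: jar 64 diameter x 85 high, origin under its middle

How it is judged:
By the outcome, as a careful person would: the job done as asked, in the order asked, and still so for the second after the job is handed in, with the robot touching nothing.
It also fails if it takes over 61 s, if anything falls off the work surface, if the arm or the gripper's body presses on something with over 40 N, if the wrist force passes 120 N, or if a joint passes its speed limit or range.

## Working session

There is one attempt and no reset: what is moved stays moved. The work goes in short steps, Python scripts to look and compute and a tool call to move; the robot and the scene stay as the last step left them, time stands still between calls to the robot, and variables do not carry over. Pictures are saved under pics/ and viewed, at most 10 in all, crops included, and the job is handed in when it is done.

Besides the shell and the picture viewer there is one more tool, called after "Emit:" by a JSON object that holds its "op" and its "data", one argument or row to a line. jog_arm: Moves the arm, as the interface text tells. Scaled input: -1 to 1 covers 0.025 m each way for a shift and 8 degrees each way for a turn. Its arguments: {"type":"object","properties":{"plan":{"type":"string"}},"required":["plan"]}

```bash
ls; mkdir -p pics
python3 - <<'E'
from station import r
import cv2,numpy as np
s=r.sense();print(s)
for n in("scene","top"):
    p,d=r.capture(n);c=r.get_calibration(n);print(n,c)
    cv2.imwrite(f"pics/{n}0.png",p[:,:,::-1]);np.savez(f"pics/{n}0.npz",p=p,d=d,K=c["mtx"],D=c["distortion"],E=c["extrinsics"])
E
```

```text
pics
{'time_s': 0.0, 'joints': array([-5.43968055e+01,  2.20907414e+01,  3.83640937e-01, -2.84029081e-02,
       -6.84122320e+01, -1.48159398e+01]), 'joint_velocities': array([-0.01768296, -0.02023472,  0.07551439, -0.02186307, -0.05969533,
        0.00610081]), 'effort': array([-1.41612112e-03, -3.90664494e+01,  1.87398630e+01,  4.21980947e+00,
        1.09929385e-02, -2.05235374e-04]), 'tcp_pos': array([ 0.22162161, -0.58376971,  0.22148771]), 'ee_rot': array([[-9.34969493e-01, -3.54727141e-01, -8.37697516e-04],
       [-3.54728119e-01,  9.34967440e-01,  1.96172994e-03],
       [ 8.73410492e-05,  2.13131251e-03, -9.99997725e-01]]), 'wrist_force': array([-0.03965029, -0.29182242, -0.43728855]), 'moment': array([-0.00085741,  0.01286388,  0.00746406]), 'gripper_force': 0.0, 'gripper_width': 1.000115755637383}
scene {'mtx': array([[539.01130536,   0.        , 314.33183485],
       [  0.        , 539.01130536, 239.45356385],
       [  0.        ,   0.        ,   1.        ]]), 'distortion': array([-0.03172599,  0.        ,  0.        ,  0.        ,  0.        ]), 'extrinsics': array([[ 0.31783774, -0.8030259 ,  0.50411167,  1.05293545],
       [ 0.94802285,  0.27769437, -0.15536572, -0.22634895],
       [-0.01522628,  0.52729047,  0.84954865,  0.91967689],
       [ 0.        ,  0.        ,  0.        ,  1.        ]])}
top {'mtx': array([[565.91105371,   0.        , 319.27618163],
       [  0.        , 565.91105371, 242.05289032],
       [  0.        ,   0.        ,   1.        ]]), 'distortion': array([-0.15487851,  0.        ,  0.        ,  0.        ,  0.        ]), 'extrinsics': array([[-5.77640872e-04,  9.84000839e-01, -1.78162892e-01,
         3.86451620e-01],
       [-9.99999126e-01, -3.56572790e-04,  1.27283769e-03,
        -8.13430296e-02],
       [ 1.18894531e-03,  1.78163471e-01,  9.84000185e-01,
         1.10634540e+00],
       [ 0.00000000e+00,  0.00000000e+00,  0.00000000e+00,
         1.00000000e+00]])}
```

View pics/scene0.png

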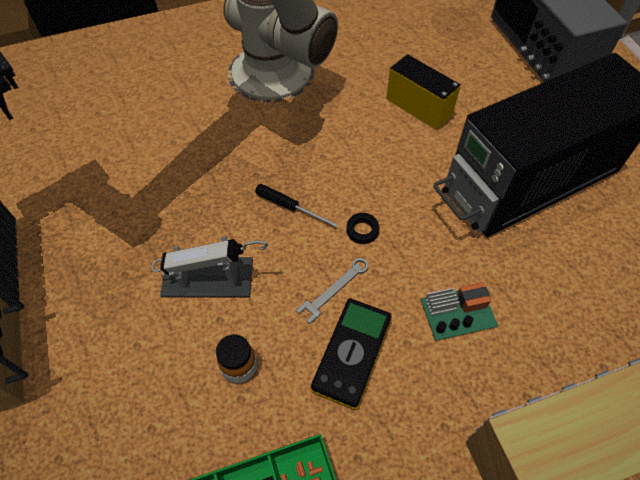

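View pics/top0.png

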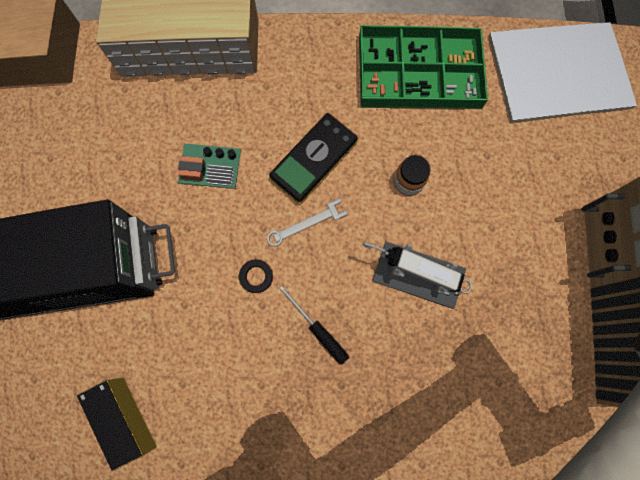

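The scene view shows the gauge at (200,258), hook to the right, and the bow handle at about (455,205). In the top view the gauge lies at (430,270) with its hook at (370,247), the handle bar is at x≈172, y 228–275, and the tape roll is at (256,277).

```bash
cat > h.py <<'E'
import numpy as np,cv2
def load(n):
    z=np.load(f"pics/{n}.npz");return z["p"],z["d"],z["K"],z["D"],z["E"]
def rays(uv,K,D,E):
    n=cv2.undistortPoints(np.asarray(uv,float).reshape(-1,1,2),K,D)[:,0]
    return np.c_[n[:,0],-n[:,1],-np.ones(len(n))]@E[:3,:3].T, E[:3,3]
def cloud(n,box):
    p,d,K,D,E=load(n);x0,y0,x1,y1=box
    v,u=np.mgrid[y0:y1,x0:x1];uv=np.c_[u.ravel(),v.ravel()]
    R,o=rays(uv,K,D,E);dd=d[y0:y1,x0:x1].ravel()
    ok=dd>0
    return uv[ok],(o+R*dd[:,None])[ok],p[y0:y1,x0:x1].reshape(-1,3)[ok]
def onplane(n,uv,z):
    p,d,K,D,E=load(n);R,o=rays(uv,K,D,E);return o+R*((z-o[2])/R[:,2])[:,None]
E
python3 - <<'E'
from h import *
np.set_printoptions(precision=4,suppress=True)
for n,b in(("top0",(380,235,475,300)),("scene0",(150,235,245,280))):
    uv,P,c=cloud(n,b);m=(c.min(1)>130)&(P[:,2]>.05)
    Q=P[m];mask=np.zeros((480,640),np.uint8);mask[uv[m][:,1],uv[m][:,0]]=255
    q=Q.mean(0);U,S,V=np.linalg.svd(Q-q,full_matrices=False);V=V*np.sign(V[:,1:2])
    t=(Q-q)@V[0];print(n,len(Q),"mean",q,"axis",V[0],"norm",V[2],"ext",np.percentile(t,[1,99]),"w",np.percentile((Q-q)@V[1],[1,99]),"thick",((Q-q)@V[2]).std(),"slope",np.arcsin(V[0,2]),"yaw",np.degrees(np.arctan2(V[0,1],V[0,0])))
for n,b in(("top0",(145,210,185,295)),("scene0",(425,170,500,245))):
    uv,P,c=cloud(n,b);m=(P[:,2]>.075)&(P[:,2]<.095)
    Q=P[m];print(n,"handle",len(Q),Q.min(0),Q.max(0))
    # front bar: most -y 
    s=Q[Q[:,1]<Q[:,1].min()+.012];print(len(s),s.mean(0),s.min(0),s.max(0))
for n,b in(("top0",(235,255,280,300)),("top0",(375,240,475,310))):
    uv,P,c=cloud(n,b);m=(c.max(1)<75)&(P[:,2]>.008)&(P[:,2]<.03);Q=P[m];print(len(Q),Q.min(0),Q.max(0),cv2.minAreaRect(Q[:,:2].astype(np.float32)*1000))
uv,P,c=cloud("top0",(0,190,160,320));m=P[:,2]>.2;Q=P[m];print("ups",np.percentile(Q,[1,99],axis=0),cv2.minAreaRect(Q[:,:2].astype(np.float32)*1000))
E
```

```text
top0 1134 mean [ 0.5196 -0.2831  0.0906] axis [0.2992 0.8892 0.3462] norm [ 0.1049  0.33   -0.9381] ext [-0.0819  0.0638] w [-0.0167  0.0162] thick 0.0022317846887019302 slope 0.35355563017312663 yaw 71.40497548828185
scene0 922 mean [ 0.5219 -0.2851  0.092 ] axis [0.3061 0.8888 0.3412] norm [ 0.114   0.3216 -0.94  ] ext [-0.0648  0.0607] w [-0.015   0.0161] thick 0.0014756124464556238 slope 0.34815630278481635 yaw 70.99646273498703
top0 handle 526 [0.4867 0.1839 0.0751] [0.6059 0.2458 0.0949]
147 [0.5395 0.1908 0.0873] [0.51   0.1839 0.0826] [0.5848 0.1959 0.0925]
scene0 handle 733 [0.4928 0.1821 0.075 ] [0.6212 0.2724 0.095 ]
139 [0.546  0.1892 0.0879] [0.5107 0.1821 0.0813] [0.5991 0.1941 0.0932]
567 [0.4859 0.0088 0.0083] [0.5484 0.0734 0.0243] ((517.6035766601562, 41.683448791503906), (64.39685821533203, 61.60059356689453), 45.707801818847656)
361 [ 0.4562 -0.3622  0.008 ] [ 0.5828 -0.1954  0.0286] ((519.8552856445312, -278.0478820800781), (165.84994506835938, 81.63948059082031), 70.63127136230469)
ups [[0.4516 0.2448 0.2022]
 [0.6106 0.4509 0.2258]] ((531.7695922851562, 357.74468994140625), (146.58216857910156, 222.1893768310547), 8.994705200195312)
```

```bash
cat >> h.py <<'E'
def Rz(a):a=np.radians(a);return np.array([[np.cos(a),-np.sin(a),0],[np.sin(a),np.cos(a),0],[0,0,1]])
def gaugeR(yaw,slope):
    x=np.array([np.cos(slope)*np.cos(np.radians(yaw)),np.cos(slope)*np.sin(np.radians(yaw)),np.sin(slope)])
    y=np.array([-np.sin(np.radians(yaw)),np.cos(np.radians(yaw)),0]);return np.c_[x,y,np.cross(x,y)]
def toolR(G):return G@np.diag([-1,1,-1])
def togo(pos,R,s):
    """shift (mm) & rotvec (deg), in the tool frame of sensed pose"""
    from scipy.spatial.transform import Rotation as Ro
    T=s["ee_rot"];return 1000*T.T@(np.asarray(pos)-s["tcp_pos"]),Ro.from_matrix(T.T@R).as_rotvec(degrees=True)
E
python3 - <<'E'
from h import *
from station import r
np.set_printoptions(precision=4,suppress=True)
for n,b in(("top0",(145,210,185,295)),("scene0",(425,170,500,245))):
    uv,P,c=cloud(n,b);m=(P[:,2]>.078)&(P[:,2]<.095);Q=P[m]
    for it in range(3):
        A=Rz(99 if it==0 else yaw)[:2,:2]; L=Q[:,:2]@A   # L0 along module x, L1 along module y
        f=np.percentile(L[:,0],1);k=L[:,0]<f+.010
        a=np.polyfit(L[k,1],L[k,0],1)[0] if it<2 else 0
        k&=np.abs(L[:,1]-np.median(L[k,1]))<.045
        yaw=(99 if it==0 else yaw)-np.degrees(np.arctan(a))
    e=np.percentile(L[k,1],[0.5,99.5]);print(n,k.sum(),"yaw",yaw,"front",f,"x med",np.median(L[k,0]),"y ext",e,"z",np.percentile(Q[k,2],[5,50,95]),"centre",A@[np.median(L[k,0]),e.mean()])
uv,P,c=cloud("scene0",(470,60,640,235));m=(P[:,2]>.215)&(P[:,2]<.235);print(cv2.minAreaRect(P[m][:,:2].astype(np.float32)*1000))
s=r.sense()
G=gaugeR(71,.35);mid=np.array([.5205,-.2785,.08])
print(toolR(G))
for off in(-.1,.019):
    print(togo(mid-G[:,2]*off,toolR(G),s),mid-G[:,2]*off)
E
```

```text
top0 184 yaw 99.27172973445754 front 0.09771688970650465 x med 0.10064602990097946 y ext [-0.6221 -0.5351] z [0.0841 0.0873 0.0904] centre [0.5549 0.1926]
scene0 189 yaw 98.451758139286 front 0.10368078456686719 x med 0.10650288966029839 y ext [-0.627  -0.5385] z [0.0843 0.088  0.091 ] centre [0.5608 0.191 ]
((522.0748901367188, 427.856201171875), (147.50576782226562, 363.497314453125), 9.44122314453125)
[[-0.3058 -0.9455  0.1116]
 [-0.8882  0.3256  0.3242]
 [-0.3429  0.     -0.9394]]
(array([-365.825 ,  152.9931,   47.9066]), array([ -8.6799, -18.7049, -49.7131])) [ 0.5093 -0.3109  0.1739]
(array([-391.9453,  184.1346,  159.75  ]), array([ -8.6799, -18.7049, -49.7131])) [ 0.5226 -0.2723  0.0622]
```

Emit:
{"op": "jog_arm", "data": {
  "plan": "-1 0.418 0.13 0 0 0 -1;-1 0.418 0.13 0 0 0 -1;-1 0.418 0.13 0 0 0 -1;-1 0.418 0.13 0 0 0 -1;-1 0.418 0.13 0 0 0 -1;-1 0.418 0.13 0 0 0 -1;-1 0.418 0.13 0 0 0 -1;-1 0.418 0.13 0 0 0 -1;-1 0.418 0.13 0 0 0 -1;-1 0.418 0.13 0 0 0 -1"
}}

```text
time_s: 1.1
tcp_pos: [0.4189, -0.3968, 0.1895]
ee_rot: [[-0.935, -0.355, -0.001], [-0.355, 0.935, 0.001], [0.0, 0.001, -1.0]]
wrist_force: [-0.1, -0.3, -0.3]
gripper_width: 1.0
gripper_force: 0.0
```

Emit:
{"op": "jog_arm", "data": {
  "plan": "-0.93 0.39 0.12 0 0 0 -1;-0.93 0.39 0.12 0 0 0 -1;-0.93 0.39 0.12 0 0 0 -1;-0.93 0.39 0.12 0 0 0 -1;-0.93 0.39 0.12 -0.155 -0.333 -0.888 -1;0 0 0 -0.155 -0.333 -0.888 -1;0 0 0 -0.155 -0.333 -0.888 -1;0 0 0 -0.155 -0.333 -0.888 -1;0 0 0 -0.155 -0.333 -0.888 -1;0 0 0 -0.155 -0.333 -0.888 -1"
}}

```text
time_s: 2.1
tcp_pos: [0.5096, -0.3108, 0.1748]
ee_rot: [[-0.42, -0.9, 0.115], [-0.857, 0.435, 0.275], [-0.298, 0.018, -0.954]]
wrist_force: [0.4, 0.5, -0.6]
gripper_width: 1.0
gripper_force: 0.0
```

Emit:
{"op": "jog_arm", "data": {
  "plan": "0 0 0 -0.155 -0.333 -0.888 -1;0 0 0 0 0 0 -1;0 0 0 0 0 0 -1;0 0 0 0 0 0 -1;0 0 0 0 0 0 -1;0 0 0 0 0 0 -1;0 0 0 0 0 0 -1;0 0 0 0 0 0 -1;0 0 0 0 0 0 -1;0 0 0 0 0 0 -1"
}}

```text
time_s: 3.1
tcp_pos: [0.5099, -0.311, 0.1751]
ee_rot: [[-0.305, -0.946, 0.112], [-0.889, 0.325, 0.322], [-0.341, -0.001, -0.94]]
wrist_force: [-0.2, -0.7, 0.1]
gripper_width: 0.999
gripper_force: 0.0
```

Run:
```python
from h import *
from station import r
np.set_printoptions(precision=4,suppress=True)
s=r.sense();print(s["time_s"],s["tcp_pos"],s["ee_rot"],s["joints"],s["wrist_force"])
c=r.get_calibration("wrist");p,d=r.capture("wrist")
cv2.imwrite("pics/wrist1.png",p[:,:,::-1]);np.savez("pics/wrist1.npz",p=p,d=d,K=c["mtx"],D=c["distortion"],E=c["extrinsics"])
G=gaugeR(71,.35);mid=np.array([.5205,-.2785,.08]);print(togo(mid-G[:,2]*.019,toolR(G),s))
n="wrist1";uv,P,c=cloud(n,(0,0,640,480));m=(c.min(1)>110)&(P[:,2]>.055)&(P[:,2]<.135)
print(c.shape,m.sum());Q=P[m]
q=Q.mean(0);U,S,V=np.linalg.svd(Q-q,full_matrices=False);V=V*np.sign(V[:,1:2]);t=(Q-q)@V[0]
print(q,V,np.percentile(t,[1,99]),np.percentile((Q-q)@V[1],[1,99]))
```

```text
3.1 [ 0.5099 -0.311   0.1751] [[-0.3054 -0.9457  0.1117]
 [-0.8892  0.3252  0.3219]
 [-0.3407 -0.001  -0.9402]] [-26.9672  25.0386   3.2428 -20.764  -72.1821  15.1105] [-0.2024 -0.6757  0.1294]
(array([  0.1813,   0.6329, 120.0336]), array([-0.0467, -0.1346,  0.0425]))
(306008, 3) 10551
[ 0.5175 -0.2896  0.0879] [[ 0.3045  0.8909  0.337 ]
 [-0.946   0.3241 -0.0018]
 [ 0.1108  0.3183 -0.9415]] [-0.0586  0.0659] [-0.0162  0.0163]
```

View pics/wrist1.png

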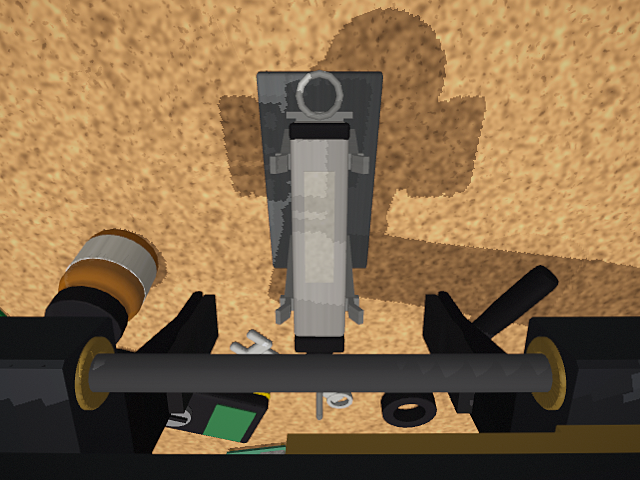

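Run:
```python
from h import *
np.set_printoptions(precision=4,suppress=True)
G=gaugeR(71,.35);mid=np.array([.5205,-.2785,.08])
p,d,K,D,E=load("wrist1")
print("col profile",[(v,int(p[v,310:330].mean())) for v in list(range(112,145,2))+list(range(328,362,2))])
R,o=rays([[320,v] for v in(123,124,138,139,336,337,351,352)],K,D,E)
n=G[:,2];pl=mid+.012*n
X=o+R*(((pl-o)@n)/(R@n))[:,None];print((X-mid)@G)
for nm,b in(("top0",(380,235,480,300)),("scene0",(150,235,250,280))):
    uv,P,c=cloud(nm,b);L=(P-mid)@G;k=(abs(L[:,1])<.010)&(L[:,2]>.006)&(L[:,2]<.018)
    print(nm,np.percentile(L[k,0],[1,99]),np.median(L[k,2]), np.percentile(L[k&(c.min(1)>110),0],[1,99]))
```

```text
col profile [(112, 105), (114, 117), (116, 117), (118, 103), (120, 118), (122, 88), (124, 17), (126, 27), (128, 26), (130, 26), (132, 25), (134, 24), (136, 23), (138, 25), (140, 160), (142, 157), (144, 157), (328, 145), (330, 145), (332, 145), (334, 146), (336, 87), (338, 13), (340, 23), (342, 25), (344, 25), (346, 25), (348, 25), (350, 25), (352, 20), (354, 35), (356, 41), (358, 44), (360, 46)]
[[-0.0767 -0.0001  0.012 ]
 [-0.0762 -0.0001  0.012 ]
 [-0.0684 -0.0001  0.012 ]
 [-0.0679 -0.0001  0.012 ]
 [ 0.0588  0.0001  0.012 ]
 [ 0.0595  0.0001  0.012 ]
 [ 0.0701  0.0001  0.012 ]
 [ 0.0708  0.0001  0.012 ]]
top0 [-0.0722  0.1009] 0.011822501511098673 [-0.0653  0.1015]
scene0 [-0.0736  0.1011] 0.01328323985440273 [-0.0654  0.1009]
```

Emit:
{"op": "jog_arm", "data": {
  "plan": "0.12 0.02 0.7 0 0 0 -1;0 0 0.8 0 0 0 -1;0 0 0.8 0 0 0 -1;0 0 0.8 0 0 0 -1;0 0 0.7 0 0 0 -1;0 0 0.6 0 0 0 -1;0 0 0.4 0 0 0 -1;0 0 0 0 0 0 -1;0 0 0 0 0 0 -1;0 0 0 0 0 0 -1"
}}

```text
time_s: 4.15
tcp_pos: [0.5224, -0.2755, 0.0621]
ee_rot: [[-0.305, -0.946, 0.113], [-0.89, 0.325, 0.321], [-0.34, -0.003, -0.94]]
wrist_force: [0.6, -0.6, 0.1]
gripper_width: 0.999
gripper_force: 0.0
```

Emit:
{"op": "jog_arm", "data": {
  "plan": "0 0 0 0 0 0 1;0 0 0 0 0 0 1;0 0 0 0 0 0 1;0 0 0 0 0 0 1;0 0 0 0 0 0 1;0 0 0 0 0 0 1;0 0 0 0 0 0 1;0 0 0 0 0 0 1;0 0 0 0 0 0 1;0 0 0 0 0 0 1"
}}

```text
time_s: 5.15
tcp_pos: [0.522, -0.2751, 0.0612]
ee_rot: [[-0.305, -0.946, 0.112], [-0.889, 0.325, 0.322], [-0.341, -0.001, -0.94]]
wrist_force: [-0.6, -1.0, -0.7]
gripper_width: 0.389
gripper_force: 30.0
```

```bash
cat >> h.py <<'E'
def snap(names,tag):
    from station import r
    s=r.sense()
    for n in names:
        c=r.get_calibration(n);p,d=r.capture(n);f=f"{n}{tag}"
        cv2.imwrite(f"pics/{f}.png",p[:,:,::-1]);np.savez(f"pics/{f}.npz",p=p,d=d,K=c["mtx"],D=c["distortion"],E=c["extrinsics"])
    return s
E
python3 - <<'E'
from h import *
np.set_printoptions(precision=4,suppress=True)
s=snap(["top"],2);print(s)
E
```

```text
{'time_s': 5.15, 'joints': array([-23.6525,  30.8515,  -4.5501, -23.4757, -58.4579,  17.7707]), 'joint_velocities': array([ 0.038 ,  0.0154, -0.0169,  0.0588, -0.0292,  0.0109]), 'effort': array([  0.1485, -43.4305,  15.1445,   2.7147,  -0.4058,   0.0162]), 'tcp_pos': array([ 0.522 , -0.2751,  0.0612]), 'ee_rot': array([[-0.3053, -0.9456,  0.112 ],
       [-0.8893,  0.3252,  0.3216],
       [-0.3405, -0.0014, -0.9402]]), 'wrist_force': array([-0.6151, -1.0464, -0.6712]), 'moment': array([-0.827 ,  0.181 , -0.0727]), 'gripper_force': 29.979641195386648, 'gripper_width': 0.3887149931134246}
```

Run:
```python
from h import *
from station import r
np.set_printoptions(precision=4,suppress=True)
s=r.sense();R=toolR(gaugeR(99.2,0));print(togo([0,0,0],R,s)[1])
lift=s["tcp_pos"]-.095*s["ee_rot"][:,2]
print(lift,R.T@(np.array([.5737,.0889,.111])-lift)*1000,R)
```

```text
[ -4.969  19.487 -27.881]
[ 0.5114 -0.3056  0.1505] [-379.4712 -124.6173   39.4907] [[ 0.1599 -0.9871  0.    ]
 [-0.9871 -0.1599  0.    ]
 [ 0.      0.     -1.    ]]
```

Emit:
{"op": "jog_arm", "data": {
  "plan": "0 0 -0.2 0 0 0 1;0 0 -0.5 0 0 0 1;0 0 -0.8 0 0 0 1;0 0 -0.9 0 0 0 1;0 0 -0.9 0 0 0 1;0 0 -0.5 -0.124 0.487 -0.697 1;0 0 0 -0.124 0.487 -0.697 1;0 0 0 -0.124 0.487 -0.697 1;0 0 0 -0.124 0.487 -0.697 1;0 0 0 -0.124 0.487 -0.697 1"
}}

```text
time_s: 6.2
tcp_pos: [0.5113, -0.3057, 0.1515]
ee_rot: [[0.163, -0.987, 0.0], [-0.987, -0.163, -0.003], [0.003, 0.0, -1.0]]
wrist_force: [-0.4, -0.3, -3.0]
gripper_width: 0.389
gripper_force: 30.0
```

Emit:
{"op": "jog_arm", "data": {
  "plan": "-0.4 -0.2 0 0 0 0 1;-0.8 -0.4 0 0 0 0 1;-1 -0.6 0.1 0 0 0 1;-1 -0.6 0.1 0 0 0 1;-1 -0.6 0.1 0 0 0 1;-1 -0.6 0.1 0 0 0 1;-1 -0.6 0.1 0 0 0 1;-1 -0.6 0.1 0 0 0 1;-1 -0.6 0 0 0 0 1;-0.8 -0.2 0 0 0 0 1"
}}

```text
time_s: 7.2
tcp_pos: [0.5997, -0.0616, 0.1359]
ee_rot: [[0.158, -0.988, 0.0], [-0.988, -0.158, 0.002], [-0.002, -0.001, -1.0]]
wrist_force: [-0.5, -0.5, -2.1]
gripper_width: 0.39
gripper_force: 30.0
```

Run:
```python
from h import *
np.set_printoptions(precision=4,suppress=True)
s=snap(["top","scene"],3);print(s["time_s"],s["tcp_pos"],s["ee_rot"],s["wrist_force"],s["gripper_width"])
R=toolR(gaugeR(99.2,0));print(togo([.5737,.0889,.111],R,s))
a=load("top3")[0][200:330,130:390];b=load("scene3")[0][150:280,280:540]
cv2.imwrite("pics/c3.png",np.vstack([cv2.resize(x,None,fx=3,fy=3)[:300] if 0 else cv2.resize(x,(600,300)) for x in(a,b)])[:,:,::-1])
```

```text
7.2 [ 0.5997 -0.0616  0.1359] [[ 0.1576 -0.9875  0.0003]
 [-0.9875 -0.1576  0.0021]
 [-0.0021 -0.0006 -1.    ]] [-0.5065 -0.4989 -2.0658] 0.3896286828399513
(array([-152.7083,    2.0007,   25.2558]), array([-0.0357,  0.1184, -0.1322]))
```

View pics/c3.png

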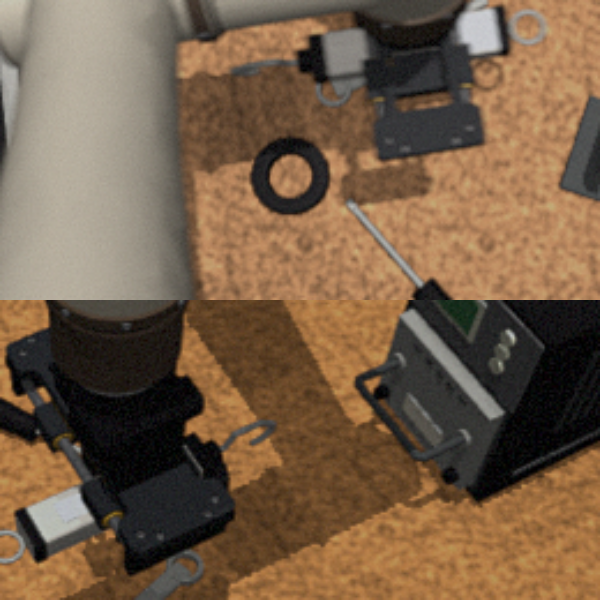

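```bash
cat >> h.py <<'E'
def gframe(s):  # gauge origin nominal, R
    G=s["ee_rot"]@np.diag([-1,1,-1]);return s["tcp_pos"]-.019*s["ee_rot"][:,2],G
E
python3 - <<'E'
from h import *
from station import r
np.set_printoptions(precision=4,suppress=True)
s=r.sense();o,G=gframe(s);print("origin",o)
for n in("scene3","top3"):
    uv,P,c=cloud(n,(0,0,640,480));L=(P-o)@G
    k=(L[:,0]>.078)&(L[:,0]<.16)&(abs(L[:,1])<.012)&(abs(L[:,2])<.03)
    print(n,"hook",k.sum(),np.percentile(L[k],[1,50,99],axis=0),"uvmax",uv[k][np.argmax(L[k][:,0])])
    k=(L[:,0]<.1)&(L[:,0]>-.09)&(abs(L[:,1])<.014)&(L[:,2]>.006)&(L[:,2]<.018)
    print("top face",k.sum(),np.percentile(L[k],[1,50,99],axis=0))
    w=k&(c.min(1)>90);print(" white",np.percentile(L[w],[1,50,99],axis=0))
# bar again by scene3, in module frame
uv,P,c=cloud("scene3",(425,170,500,245));M=gaugeR(99.2,0);L=(P-[.557,.192,.085])@M
k=(abs(L[:,0])<.012)&(abs(L[:,1])<.06)&(abs(L[:,2])<.012);print("bar",k.sum(),np.percentile(L[k],[1,50,99],axis=0))
k=(abs(L[:,1])<.05)&(abs(L[:,2])<.025)&(L[:,0]>.03)&(L[:,0]<.07);print("plate",k.sum(),np.percentile(L[k],[5,50,95],axis=0),np.polyfit(L[k,1],L[k,0],1))
E
```

```text
origin [ 0.5991 -0.061   0.1549]
scene3 hook 166 [[ 0.0783 -0.0106 -0.0111]
 [ 0.1046 -0.0025  0.0084]
 [ 0.136   0.0044  0.0169]] uvmax [399 203]
top face 605 [[-0.0725 -0.0137  0.0068]
 [-0.0402 -0.0004  0.0128]
 [ 0.0976  0.0139  0.0159]]
 white [[-0.063  -0.0137  0.01  ]
 [-0.0441  0.0001  0.013 ]
 [-0.0238  0.0136  0.016 ]]
top3 hook 160 [[ 0.0783 -0.0066 -0.012 ]
 [ 0.1025  0.0005  0.0083]
 [ 0.1357  0.0092  0.0162]] uvmax [228 230]
top face 786 [[-0.0724 -0.0137  0.007 ]
 [ 0.0406  0.0001  0.0114]
 [ 0.0946  0.0137  0.0154]]
 white [[-0.0671 -0.0135  0.0078]
 [-0.0379 -0.0003  0.0116]
 [ 0.0613  0.0137  0.0153]]
bar 225 [[-0.0048 -0.0509 -0.0029]
 [-0.0009 -0.0049  0.0033]
 [ 0.0113  0.0441  0.0072]]
plate 688 [[ 0.0394 -0.0465 -0.0217]
 [ 0.0439 -0.0005  0.0029]
 [ 0.0457  0.0419  0.0224]] [-0.0049  0.0434]
```

Emit:
{"op": "jog_arm", "data": {
  "plan": "-0.4 -0.04 0.2 0 0.015 -0.017 1;-0.8 0 0.2 0 0 0 1;-1 0 0.2 0 0 0 1;-1 0 0.2 0 0 0 1;-1 0 0.2 0 0 0 1;-0.9 0 0 0 0 0 1;-0.6 0 0 0 0 0 1;-0.38 0 0 0 0 0 1;0 0 0 0 0 0 1;0 0 0 0 0 0 1"
}}

```text
time_s: 8.3
tcp_pos: [0.5751, 0.0862, 0.1105]
ee_rot: [[0.162, -0.987, 0.0], [-0.987, -0.162, -0.002], [0.002, 0.0, -1.0]]
wrist_force: [-0.8, -0.6, -2.6]
gripper_width: 0.391
gripper_force: 30.0
```

```bash
cat > look.py <<'E'
from h import *
import sys
np.set_printoptions(precision=4,suppress=True)
t=sys.argv[1];s=snap(["scene"],t);print(s["time_s"],s["tcp_pos"],s["wrist_force"],s["gripper_width"])
n="scene"+t;o,G=gframe(s)
M=gaugeR(99.2,0);b=np.array([.557,.192,.085]);f=s["wrist_force"]@M;print("F module frame",f,"origin in module frame",(o-b)@M*1000, "rot err",togo([0,0,0],toolR(M),s)[1])
uv,P,c=cloud(n,(330,150,500,260));L=(P-o)@G
k=(L[:,0]>.078)&(L[:,0]<.22)&(abs(L[:,1])<.010)&(abs(L[:,2])<.022);
Lm=(P-b)@M;kb=(abs(Lm[:,0])<.05)&(abs(Lm[:,1])<.06)&(abs(Lm[:,1])>.015)&(abs(Lm[:,2])<.012)
kp=(abs(Lm[:,1])<.05)&(abs(Lm[:,2])<.025)&(Lm[:,0]>.0)&(Lm[:,0]<.07)&(abs(Lm[:,1])>.012)
print("bar",kb.sum(),np.percentile(Lm[kb],[2,25,50],axis=0)*1000);print("plate",kp.sum(),np.percentile(Lm[kp,0],[50,75])*1000)
kk=k&(L[:,0]<.2);print("hook ext",np.percentile(L[kk],[1,50,95,99],axis=0)*1000)
x0,y0,x1,y1=map(int,sys.argv[2:6])if len(sys.argv)>2 else(340,150,500,270)
im=load(n)[0][y0:y1,x0:x1];cv2.imwrite(f"pics/c{t}.png",cv2.resize(im,None,fx=5,fy=5,interpolation=cv2.INTER_CUBIC)[:,:,::-1])
E
python3 look.py 4
```

```text
8.3 [0.5751 0.0862 0.1105] [-0.7883 -0.6334 -2.6394] 0.3911756887602999
F module frame [-0.4992  0.8795 -2.6394] origin in module frame [-107.26     -0.9136   44.4704] rot err [ 0.003  -0.0963  0.0981]
bar 380 [[ -3.1485 -58.1167 -10.8522]
 [ 26.1101 -47.8802   0.0736]
 [ 41.9035 -31.773    3.3778]]
plate 533 [43.4684 44.4002]
hook ext [[ 79.9316  -9.3453 -19.9831]
 [151.1257  -0.5291   2.3266]
 [166.068    7.8211  17.8853]
 [167.0208   9.3465  20.5039]]
```

View pics/c4.png

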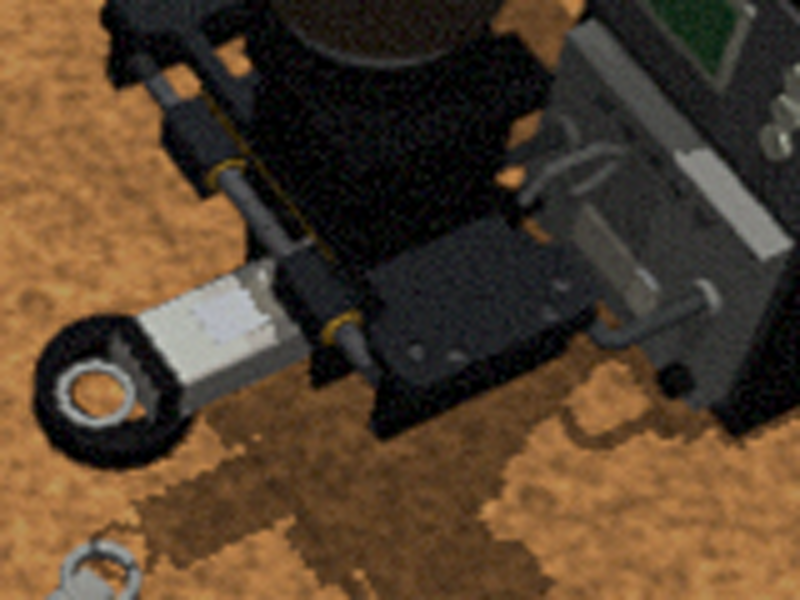

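Emit:
{"op": "jog_arm", "data": {
  "plan": "-0.08 0 0.1 0 0 0 1;0 0 0.2 0 0 0 1;0 0 0.2 0 0 0 1;0 0 0.2 0 0 0 1;0 0 0.2 0 0 0 1;0 0 0.2 0 0 0 1;0 0 0.12 0 0 0 1;0 0 0.06 0 0 0 1;0 0 0 0 0 0 1;0 0 0 0 0 0 1"
}}

```text
time_s: 9.35
tcp_pos: [0.5749, 0.0887, 0.0785]
ee_rot: [[0.162, -0.987, 0.001], [-0.987, -0.162, -0.002], [0.002, -0.0, -1.0]]
wrist_force: [0.3, 0.3, -2.4]
gripper_width: 0.388
gripper_force: 30.0
```

```bash
python3 look.py 5
```

```text
9.35 [0.5749 0.0887 0.0785] [ 0.3252  0.2587 -2.351 ] 0.3880438595782694
F module frame [ 0.2034 -0.3624 -2.351 ] origin in module frame [-104.7696   -1.1098   12.5464] rot err [-0.0218 -0.0952  0.15  ]
bar 458 [[ -4.4028 -57.1988 -10.5416]
 [ 13.6846 -46.5051   0.1054]
 [ 41.8142 -27.3265   3.1122]]
plate 568 [43.5047 44.4893]
hook ext [[ 79.4866  -9.8011 -19.8485]
 [128.6196  -1.1779   3.6713]
 [149.6707   7.4847  16.7771]
 [150.4986   9.1374  20.7422]]
```

Emit:
{"op": "jog_arm", "data": {
  "plan": "0 0 0.1 0 0 0 1;0 0 0.1 0 0 0 1;0 0 0.1 0 0 0 1;0 0 0.1 0 0 0 1;0 0 0.1 0 0 0 1;0 0 0 0 0 0 1;0.2 0 0 0 0 0 1;0.3 0 0 0 0 0 1;0.2 0 0 0 0 0 1;0.1 0 0 0 0 0 1"
}}

```text
time_s: 10.4
tcp_pos: [0.578, 0.0681, 0.066]
ee_rot: [[0.161, -0.987, 0.0], [-0.987, -0.161, -0.002], [0.002, -0.0, -1.0]]
wrist_force: [-0.6, -0.2, -2.5]
gripper_width: 0.39
gripper_force: 30.0
```

Emit:
{"op": "jog_arm", "data": {
  "plan": "0 0 0 0 0 0 1;0.1 0 0 0 0 0 1;0.1 0 0 0 0 0 1;0.1 0 0 0 0 0 1;0.1 0 0 0 0 0 1;0.1 0 0 0 0 0 1;0.1 0 0 0 0 0 1;0 0 0 0 0 0 1;0 0 0 0 0 0 1;0 0 0 0 0 0 1"
}}

```text
time_s: 11.4
tcp_pos: [0.5804, 0.054, 0.0659]
ee_rot: [[0.162, -0.987, 0.0], [-0.987, -0.162, -0.002], [0.002, 0.0, -1.0]]
wrist_force: [1.2, 1.3, -2.7]
gripper_width: 0.387
gripper_force: 30.0
```

```bash
python3 look.py 6
```

```text
11.4 [0.5804 0.054  0.0659] [ 1.2331  1.3086 -2.7141] 0.38721348942017736
F module frame [ 1.0947 -1.4264 -2.7141] origin in module frame [-139.9228   -1.0176   -0.0544] rot err [ 0.0022 -0.1012  0.1341]
bar 536 [[-12.1343 -56.4901 -10.9577]
 [ -4.7629 -44.8972   0.4858]
 [ 29.4564 -19.7307   3.2067]]
plate 582 [35.5562 36.4654]
hook ext [[ 79.4392  -9.7023 -20.893 ]
 [131.1228  -1.4246   5.7258]
 [177.0191   8.2473  18.1593]
 [177.4484   9.7711  20.2141]]
```

View pics/c6.png

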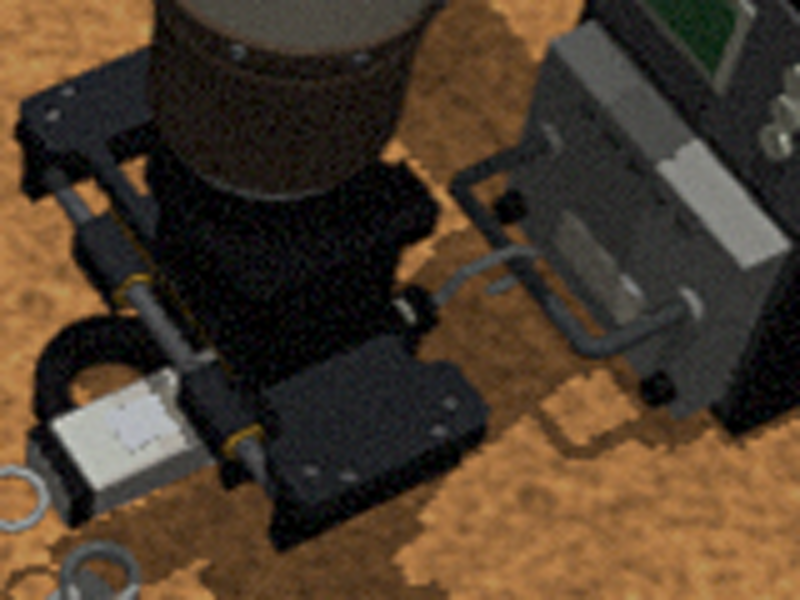

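Emit:
{"op": "jog_arm", "data": {
  "plan": "0.1 0 0 0 0 0 1;0.1 0 0 0 0 0 1;0.1 0 0 0 0 0 1;0.1 0 0 0 0 0 1;0.1 0 0 0 0 0 1;0.1 0 0 0 0 0 1;0.1 0 0 0 0 0 1;0.1 0 0 0 0 0 1;0 0 0 0 0 0 1;0 0 0 0 0 0 1"
}}

```text
time_s: 12.45
tcp_pos: [0.5836, 0.0345, 0.066]
ee_rot: [[0.162, -0.987, 0.0], [-0.987, -0.162, -0.002], [0.002, -0.0, -1.0]]
wrist_force: [-0.5, 4.2, -2.4]
gripper_width: 0.386
gripper_force: 30.0
```

```bash
python3 look.py 7
```

```text
12.45 [0.5836 0.0345 0.066 ] [-0.4985  4.192  -2.3857] 0.3858751515680776
F module frame [ 4.2178 -0.1782 -2.3857] origin in module frame [-159.7339   -1.0771   -0.0344] rot err [-0.0005 -0.0873  0.1398]
bar 555 [[-22.6943 -57.5419 -10.9111]
 [-13.7104 -44.4336   0.4614]
 [ 21.2241 -18.8801   3.0492]]
plate 552 [25.2824 26.2735]
hook ext [[ 79.7919  -9.7057 -20.9414]
 [136.9973  -1.6999   6.1777]
 [185.8431   7.8348  17.9207]
 [186.7736   9.4551  20.7673]]
```

Emit:
{"op": "jog_arm", "data": {
  "plan": "0.1 0 0 0 0 0 1;0.1 0 0 0 0 0 1;0.1 0 0 0 0 0 1;0.1 0 0 0 0 0 1;0.1 0 0 0 0 0 1;0.1 0 0 0 0 0 1;0 0 0 0 0 0 1;0 0 0 0 0 0 1;0 0 0 0 0 0 1;0 0 0 0 0 0 1"
}}

```text
time_s: 13.5
tcp_pos: [0.5859, 0.0205, 0.0659]
ee_rot: [[0.163, -0.987, 0.0], [-0.987, -0.163, -0.001], [0.001, -0.0, -1.0]]
wrist_force: [-2.8, 7.4, -2.8]
gripper_width: 0.385
gripper_force: 30.0
```

```bash
python3 look.py 8
```

```text
13.5 [0.5859 0.0205 0.0659] [-2.7755  7.4084 -2.8281] 0.3851206517697467
F module frame [ 7.7569  1.5553 -2.8281] origin in module frame [-173.9511   -1.1353   -0.1334] rot err [-0.0101 -0.0338  0.1521]
bar 555 [[-22.4357 -56.9271 -10.7238]
 [-14.0017 -45.0682   0.0318]
 [ 21.0765 -19.5287   2.9017]]
plate 546 [25.2929 26.2653]
hook ext [[ 80.1441  -9.7038 -19.8576]
 [132.6453  -2.0602   6.3282]
 [199.4581   6.7768  16.3897]
 [199.834    9.2172  21.0854]]
```

Emit:
{"op": "jog_arm", "data": {
  "plan": "0.1 0 0 0 0 0 1;0.1 0 0 0 0 0 1;0.1 0 0 0 0 0 1;0.1 0 0 0 0 0 1;0.08 0 0 0 0 0 1;0.05 0 0 0 0 0 1;0.04 0 0 0 0 0 1;0 0 0 0 0 0 1;0 0 0 0 0 0 1;0 0 0 0 0 0 1"
}}

```text
time_s: 14.55
tcp_pos: [0.5881, 0.0073, 0.0658]
ee_rot: [[0.163, -0.987, 0.0], [-0.987, -0.163, 0.0], [-0.0, -0.0, -1.0]]
wrist_force: [-3.6, 9.8, -2.1]
gripper_width: 0.386
gripper_force: 30.0
```

```bash
python3 look.py 9 345 150 465 230
python3 - <<'E'
from h import *
s=snap(["top"],9);a=load("top9")[0][190:290,150:290];cv2.imwrite("pics/t9.png",cv2.resize(a,None,fx=3,fy=3)[:,:,::-1])
b=cv2.imread("pics/c9.png");t=cv2.imread("pics/t9.png");w=np.zeros((600,600,3),np.uint8)
t=cv2.resize(t,(420,200));w[400:600,:420]=t[:200];w[:400]=b[:400,:600];cv2.imwrite("pics/m9.png",w)
E
```

```text
14.55 [0.5881 0.0073 0.0658] [-3.6099  9.7906 -2.1037] 0.3856816067795833
F module frame [10.2418  1.9982 -2.1037] origin in module frame [-187.3466   -1.1836   -0.2038] rot err [-0.0191  0.0246  0.1628]
bar 542 [[-22.7652 -57.4463 -10.3349]
 [-15.0395 -44.9415   0.6339]
 [ 20.0487 -19.8723   3.2369]]
plate 547 [25.0941 26.2055]
hook ext [[ 78.9616  -9.3314  -9.4157]
 [117.5573  -2.2354   6.6806]
 [169.2489   5.0948  15.081 ]
 [173.8031   7.6748  16.9203]]
```

View pics/m9.png

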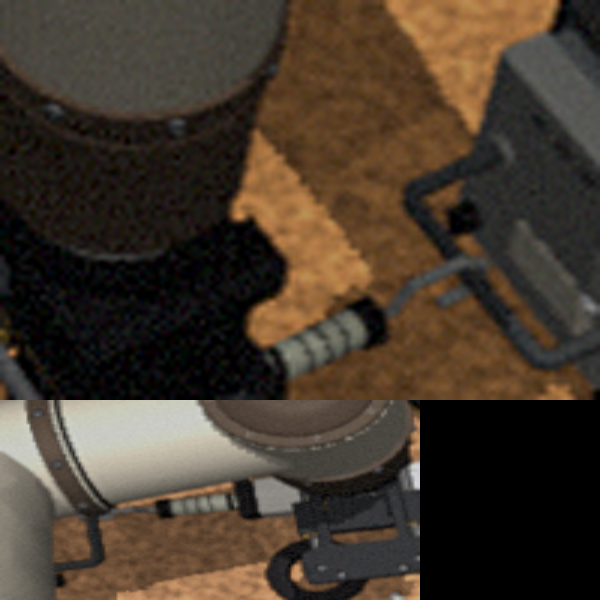

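The crop shows the hook on the bar and the stem out, with three thin rings at (290–350, 330–355) and a dark band near the mouth at about (270,360). I'll measure it with a brightness profile along the axis.

```bash
cat > prof.py <<'E'
from h import *
import sys
from station import r
def proj(X,K,D,E):
    C=(X-E[:3,3])@E[:3,:3];C=C*[1,-1,-1];return cv2.projectPoints(C,np.zeros(3),np.zeros(3),K,D)[0][:,0]
def prof(n,s,lat,zz):
    o,G=gframe(s);p,d,K,D,E=load(n);g=cv2.cvtColor(p,cv2.COLOR_RGB2GRAY)
    x=np.arange(-90,175,1.5)/1000;acc=[]
    for y in lat:
        uv=proj(o+np.c_[x,0*x+y,0*x+zz]@G.T,K,D,E).astype(np.float32)
        acc.append(cv2.remap(g,uv[:,:1],uv[:,1:],cv2.INTER_LINEAR)[:,0])
    return x*1000,np.mean(acc,0)
if __name__=="__main__":
    t=sys.argv[1];s=r.sense()
    for n,lat,z in(("top"+t,[-.003,0,.003],.0075),("scene"+t,[-.003,0,.002],.0075)):
        x,v=prof(n,s,lat,z);k=(x>55);print(n," ".join(f"{a:.0f}:{b:.0f}" for a,b in zip(x[k],v[k])))
    x,v=prof("top"+t,s,[-.006,0,.006],.012);k=x<-20;print("rear"," ".join(f"{a:.0f}:{b:.0f}" for a,b in zip(x[k],v[k])))
E
python3 prof.py 9
```

```text
top9 56:140 57:139 58:139 60:139 62:141 63:139 64:117 66:58 68:19 69:14 70:23 72:20 74:19 75:23 76:45 78:85 80:92 81:52 82:46 84:94 86:140 87:142 88:141 90:142 92:135 93:115 94:102 96:127 98:139 99:130 100:109 102:94 104:111 105:125 106:124 108:111 110:93 111:101 112:118 114:126 116:124 117:105 118:59 120:24 122:11 123:12 124:13 126:22 128:50 129:74 130:83 132:78 134:74 135:72 136:72 138:68 140:67 141:72 142:80 144:83 146:84 147:82 148:83 150:79 152:74 153:73 154:73 156:62 158:59 159:56 160:49 162:46 164:37 165:31 166:31 168:31 170:29 171:37 172:46 174:57
scene9 56:7 57:4 58:4 60:7 62:6 63:9 64:5 66:9 68:10 69:9 70:10 72:10 74:11 75:15 76:40 78:47 80:27 81:30 82:71 84:110 86:124 87:123 88:121 90:111 92:90 93:90 94:112 96:120 98:111 99:91 100:77 102:91 104:107 105:107 106:96 108:80 110:85 111:103 112:111 114:108 116:86 117:48 118:18 120:11 122:7 123:7 124:17 126:39 128:64 129:72 130:70 132:66 134:66 135:66 136:64 138:64 140:65 141:68 142:73 144:76 146:74 147:77 148:79 150:81 152:78 153:76 154:72 156:68 158:66 159:62 160:55 162:51 164:51 165:54 166:59 168:61 170:63 171:66 172:68 174:62
rear -90:152 -88:155 -87:158 -86:155 -84:147 -82:141 -81:141 -80:140 -78:142 -76:165 -75:163 -74:129 -72:81 -70:46 -69:35 -68:34 -66:30 -64:57 -63:133 -62:195 -60:209 -58:208 -57:205 -56:204 -54:204 -52:203 -51:205 -50:204 -48:204 -46:205 -45:205 -44:205 -42:206 -40:204 -39:205 -38:206 -36:205 -34:206 -33:202 -32:156 -30:103 -28:91 -27:109 -26:89 -24:61 -22:35 -21:29
```

Emit:
{"op": "jog_arm", "data": {
  "plan": "0.04 0 0 0 0 0 1;0 0 0 0 0 0 1;0 0 0 0 0 0 1;0 0 0 0 0 0 1;0 0 0 0 0 0 1;0 0 0 0 0 0 1;0 0 0 0 0 0 1;0 0 0 0 0 0 1;0 0 0 0 0 0 1;0 0 0 0 0 0 1"
}}

```text
time_s: 15.65
tcp_pos: [0.5883, 0.0063, 0.0658]
ee_rot: [[0.163, -0.987, 0.0], [-0.987, -0.163, 0.001], [-0.001, -0.0, -1.0]]
wrist_force: [-2.1, 11.5, -2.0]
gripper_width: 0.387
gripper_force: 30.0
```

Emit:
{"op": "jog_arm", "data": {
  "plan": "0 0 0 0 0 0 1;0 0 0 0 0 0 1;0 0 0 0 0 0 1;0 0 0 0 0 0 1;0 0 0 0 0 0 1;0 0 0 0 0 0 1;0 0 0 0 0 0 1;0 0 0 0 0 0 1;0 0 0 0 0 0 1;0 0 0 0 0 0 1"
}}

```text
time_s: 16.65
tcp_pos: [0.5883, 0.0063, 0.0658]
ee_rot: [[0.163, -0.987, 0.0], [-0.987, -0.163, 0.001], [-0.0, -0.0, -1.0]]
wrist_force: [-2.6, 10.7, -1.7]
gripper_width: 0.388
gripper_force: 30.0
```

Emit:
{"op": "jog_arm", "data": {
  "plan": "0 0 0 0 0 0 1;0 0 0 0 0 0 1;0 0 0 0 0 0 1;0 0 0 0 0 0 1;0 0 0 0 0 0 1;0 0 0 0 0 0 1;0 0 0 0 0 0 1;0 0 0 0 0 0 1;0 0 0 0 0 0 1;0 0 0 0 0 0 1"
}}

```text
time_s: 17.65
tcp_pos: [0.5883, 0.0064, 0.0658]
ee_rot: [[0.163, -0.987, 0.0], [-0.987, -0.163, 0.001], [-0.001, -0.0, -1.0]]
wrist_force: [-3.0, 10.4, -2.4]
gripper_width: 0.387
gripper_force: 30.0
```

```bash
python3 look.py 10 345 150 465 230; python3 -c "
from h import *;snap(['top'],10)"; python3 prof.py 10 | cut -c1-400
```

```text
17.65 [0.5883 0.0064 0.0658] [-3.0438 10.4083 -2.3631] 0.3871933875071624
F module frame [10.761   1.3405 -2.3631] origin in module frame [-188.244    -1.2097   -0.2057] rot err [-0.0193  0.0291  0.1678]
bar 539 [[-22.4786 -56.8273 -11.1213]
 [-15.2793 -44.9537   0.5645]
 [ 19.5834 -19.456    3.052 ]]
plate 548 [25.2568 26.1714]
hook ext [[ 79.1256  -9.5223  -9.6259]
 [117.7236  -2.1046   6.6077]
 [170.0449   4.8315  14.4274]
 [174.6728   8.933   16.205 ]]
top10 56:139 57:138 58:139 60:139 62:141 63:139 64:116 66:50 68:16 69:14 70:18 72:20 74:18 75:21 76:47 78:98 80:128 81:82 82:36 84:63 86:116 87:145 88:141 90:142 92:139 93:127 94:108 96:108 98:135 99:133 100:119 102:101 104:94 105:119 106:126 108:118 110:104 111:97 112:114 114:123 116:125 117:118 118:92 120:40 122:14 123:11 124:11 126:13 128:29 129:61 130:77 132:81 134:76 135:72 136:71 138:72 140:
scene10 56:4 57:2 58:3 60:8 62:5 63:4 64:8 66:7 68:10 69:9 70:9 72:9 74:9 75:23 76:61 78:89 80:65 81:28 82:43 84:88 86:119 87:124 88:122 90:120 92:105 93:84 94:94 96:116 98:119 99:104 100:82 102:78 104:98 105:110 106:105 108:88 110:79 111:93 112:105 114:112 116:102 117:75 118:34 120:10 122:5 123:9 124:9 126:19 128:46 129:70 130:74 132:71 134:67 135:63 136:61 138:64 140:65 141:65 142:67 144:73 146:
rear -90:150 -88:153 -87:155 -86:158 -84:153 -82:143 -81:136 -80:135 -78:142 -76:163 -75:162 -74:136 -72:91 -70:50 -69:38 -68:34 -66:31 -64:56 -63:132 -62:191 -60:207 -58:206 -57:204 -56:204 -54:205 -52:204 -51:204 -50:205 -48:206 -46:205 -45:204 -44:207 -42:204 -40:205 -39:205 -38:205 -36:207 -34:208 -33:200 -32:150 -30:102 -28:100 -27:109 -26:88 -24:56 -22:33 -21:28
```

Emit:
{"op": "jog_arm", "data": {
  "plan": "-0.08 0 0 0 0 0 1;-0.1 0 0 0 0 0 1;-0.1 0 0 0 0 0 1;-0.1 0 0 0 0 0 1;-0.1 0 0 0 0 0 1;-0.1 0 0 0 0 0 1;-0.1 0 0 0 0 0 1;-0.1 0 0 0 0 0 1;-0.1 0 0 0 0 0 1;-0.1 0 0 0 0 0 1"
}}

```text
time_s: 18.75
tcp_pos: [0.5845, 0.0292, 0.066]
ee_rot: [[0.163, -0.987, 0.0], [-0.987, -0.163, -0.001], [0.001, -0.0, -1.0]]
wrist_force: [-0.7, 5.4, -2.3]
gripper_width: 0.388
gripper_force: 30.0
```

Emit:
{"op": "jog_arm", "data": {
  "plan": "-0.1 0 0 0 0 0 1;-0.1 0 0 0 0 0 1;-0.1 0 0 0 0 0 1;-0.1 0 0 0 0 0 1;-0.1 0 0 0 0 0 1;-0.08 0 0 0 0 0 1;-0.06 0 0 0 0 0 1;-0.06 0 0 0 0 0 1;-0.06 0 0 0 0 0 1;-0.06 0 0 0 0 0 1"
}}

```text
time_s: 19.75
tcp_pos: [0.5811, 0.0486, 0.0659]
ee_rot: [[0.162, -0.987, -0.0], [-0.987, -0.162, -0.002], [0.002, 0.0, -1.0]]
wrist_force: [0.5, 0.2, -2.0]
gripper_width: 0.391
gripper_force: 30.0
```

Emit:
{"op": "jog_arm", "data": {
  "plan": "-0.06 0 0 0 0 0 1;-0.08 0 0 0 0 0 1;-0.1 0 0 0 0 0 1;-0.1 0 0 0 0 0 1;-0.1 0 0 0 0 0 1;-0.1 0 0 0 0 0 1;-0.1 0 0 0 0 0 1;-0.1 0 0 0 0 0 1;-0.08 0 0 0 0 0 1;0 0 0 0 0 0 1"
}}

```text
time_s: 20.75
tcp_pos: [0.5779, 0.0694, 0.0659]
ee_rot: [[0.163, -0.987, 0.0], [-0.987, -0.163, -0.002], [0.002, -0.0, -1.0]]
wrist_force: [0.8, 0.7, -1.8]
gripper_width: 0.386
gripper_force: 30.0
```

```bash
python3 look.py 11
```

```text
20.75 [0.5779 0.0694 0.0659] [ 0.838   0.714  -1.7567] 0.38640712359043705
F module frame [ 0.5709 -0.9414 -1.7567] origin in module frame [-124.2992   -1.0029   -0.0841] rot err [-0.0007 -0.0938  0.1595]
bar 481 [[-22.6985 -57.3546 -10.3712]
 [ -3.117  -46.2665   0.2013]
 [ 23.1348 -25.2933   3.2082]]
plate 552 [25.4074 26.321 ]
hook ext [[ 79.0018  -9.6398 -21.1381]
 [129.0673  -1.3168   5.3008]
 [150.7812   8.3263  17.5295]
 [151.5689   9.1106  21.7416]]
```

View pics/c11.png

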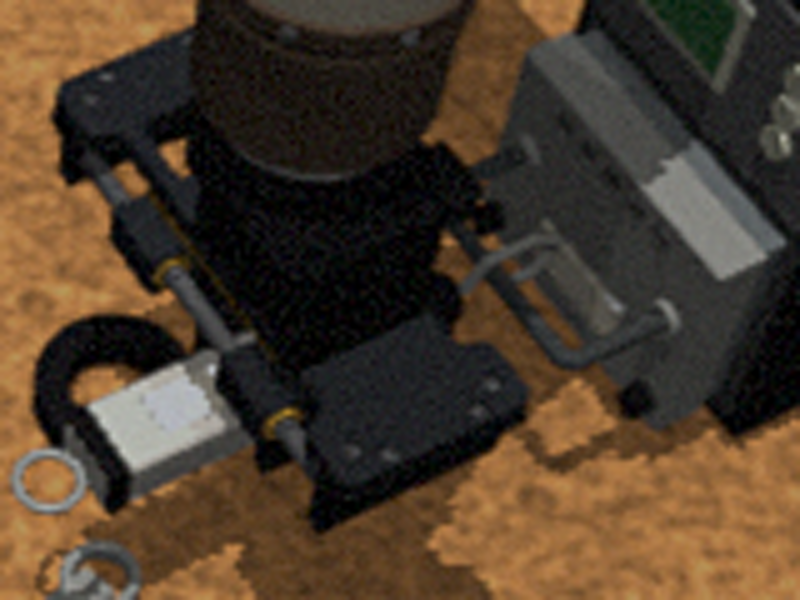

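Emit:
{"op": "jog_arm", "data": {
  "plan": "0 0 -0.1 0 0 0 1;0 0 -0.2 0 0 0 1;0 0 -0.3 0 0 0 1;0 0 -0.3 0 0 0 1;0 0 -0.3 0 0 0 1;0 0 -0.4 0 0 0 1;0 0 -0.4 0 0 0 1;0 0 -0.4 0 0 0 1;0 0 -0.2 0 0 0 1;0 0 0 0 0 0 1"
}}

```text
time_s: 21.8
tcp_pos: [0.5784, 0.0695, 0.1321]
ee_rot: [[0.162, -0.987, 0.002], [-0.987, -0.162, -0.001], [0.001, -0.002, -1.0]]
wrist_force: [0.1, 0.2, -1.5]
gripper_width: 0.388
gripper_force: 30.0
```

Run:
```python
from h import *
from station import r
np.set_printoptions(precision=4,suppress=True)
s=r.sense();print(s["wrist_force"],s["tcp_pos"])
Rc=np.array([[-0.3053,-0.9456,0.112],[-0.8893,0.3252,0.3216],[-0.3405,-0.0014,-0.9402]])
print(togo(np.array([.5220,-.2751,.0612])-.095*Rc[:,2],Rc,s))
```

```text
[ 0.055   0.249  -1.5432] [0.5784 0.0695 0.1321]
(array([359.2648, 127.0677, -18.2642]), array([  4.8636, -19.5228,  28.0467]))
```

Emit:
{"op": "jog_arm", "data": {
  "plan": "0.4 0 -0.1 0 0 0 1;0.8 0 -0.1 0 0 0 1;1 0.2 -0.1 0 0 0 1;1 0.4 -0.1 0 0 0 1;1 0.6 -0.1 0 0 0 1;1 0.6 -0.1 0 0 0 1;1 0.6 -0.13 0 0 0 1;1 0.6 0 0 0 0 1;1 0.6 0 0 0 0 1;1 0.6 0 0 0 0 1"
}}

```text
time_s: 22.8
tcp_pos: [0.5105, -0.1763, 0.1492]
ee_rot: [[0.162, -0.987, -0.001], [-0.987, -0.162, -0.002], [0.001, 0.001, -1.0]]
wrist_force: [-0.3, -0.1, -2.1]
gripper_width: 0.385
gripper_force: 30.0
```

Emit:
{"op": "jog_arm", "data": {
  "plan": "1 0.4 0 0 0 0 1;1 0.3 0 0 0 0 1;1 0.18 0 0 0 0 1;1 0 0 0 0 0 1;0.8 0 0 0 0 0 1;0.37 0 0 0.122 -0.488 0.701 1;0 0 0 0.122 -0.488 0.701 1;0 0 0 0.122 -0.488 0.701 1;0 0 0 0.122 -0.488 0.701 1;0 0 0 0.122 -0.488 0.701 1"
}}

```text
time_s: 23.8
tcp_pos: [0.5105, -0.3065, 0.1492]
ee_rot: [[-0.31, -0.944, 0.111], [-0.887, 0.329, 0.323], [-0.342, 0.002, -0.94]]
wrist_force: [-0.7, 0.4, -2.0]
gripper_width: 0.388
gripper_force: 30.0
```

Emit:
{"op": "jog_arm", "data": {
  "plan": "0 0 0 0 0 0 1;0 0 0 0 0 0 1;0 0 0 0 0 0 1;0 0 0 0 0 0 1;0 0 0 0 0 0 1;0 0 0 0 0 0 1;0 0 0 0 0 0 1;0 0 0 0 0 0 1;0 0 0 0 0 0 1;0 0 0 0 0 0 1"
}}

```text
time_s: 24.8
tcp_pos: [0.5108, -0.3059, 0.1497]
ee_rot: [[-0.306, -0.946, 0.11], [-0.89, 0.325, 0.321], [-0.339, 0.0, -0.941]]
wrist_force: [-0.8, 0.2, -2.7]
gripper_width: 0.381
gripper_force: 30.0
```

```bash
cat > back.py <<'E'
from h import *
from prof import prof
np.set_printoptions(precision=4,suppress=True)
import sys
s=snap(["top"],sys.argv[1]);print(s["time_s"],s["wrist_force"],s["tcp_pos"])
Rc=np.array([[-0.3053,-0.9456,0.112],[-0.8893,0.3252,0.3216],[-0.3405,-0.0014,-0.9402]])
print(togo(np.array([.5220,-.2751,.0612]),Rc,s))
for z,lo,hi in((.012,-90,-20),(.012,50,100),(.0,70,150)):
    x,v=prof("top"+sys.argv[1],s,[-.005,0,.005] if z else [-.001,0.001],z);k=(x>lo)&(x<hi);print(" ".join(f"{a:.0f}:{b:.0f}" for a,b in zip(x[k],v[k])))
E
python3 back.py 12
```

```text
24.8 [-0.7832  0.1726 -2.6516] [ 0.5108 -0.3059  0.1497]
(array([-0.7391, -0.5681, 94.3818]), array([ 0.0772, -0.0761, -0.0319]))
-88:141 -87:147 -86:151 -84:154 -82:159 -81:162 -80:165 -78:169 -76:172 -75:174 -74:176 -72:178 -70:180 -69:180 -68:183 -66:184 -64:186 -63:188 -62:189 -60:191 -58:191 -57:191 -56:191 -54:192 -52:192 -51:193 -50:192 -48:192 -46:191 -45:192 -44:192 -42:193 -40:194 -39:194 -38:194 -36:194 -34:195 -33:195 -32:195 -30:194 -28:194 -27:195 -26:195 -24:194 -22:194 -21:194
51:118 52:115 54:111 56:108 57:101 58:94 60:86 62:80 63:73 64:74 66:49 68:19 69:11 70:12 72:10 74:11 75:11 76:15 78:8 80:6 81:9 82:12 84:9 86:8 87:11 88:12 90:19 92:32 93:50 94:67 96:69 98:70 99:73
70:16 72:10 74:8 75:6 76:6 78:10 80:12 81:10 82:12 84:21 86:48 87:72 88:78 90:72 92:62 93:58 94:60 96:61 98:64 99:64 100:62 102:62 104:62 105:62 106:66 108:68 110:70 111:72 112:70 114:68 116:68 117:66 118:67 120:66 122:68 123:74 124:79 126:80 128:80 129:76 130:74 132:77 134:76 135:70 136:67 138:72 140:78 141:80 142:88 144:94 146:98 147:102 148:100
```

Emit:
{"op": "jog_arm", "data": {
  "plan": "-0.03 -0.023 0.4 0.01 -0.01 0 1;0 0 0.6 0 0 0 1;0 0 0.7 0 0 0 1;0 0 0.6 0 0 0 1;0 0 0.4 0 0 0 1;0 0 0.3 0 0 0 1;0 0 0.3 0 0 0 1;0 0 0.2 0 0 0 1;0 0 0 0 0 0 1;0 0 0 0 0 0 1"
}}

```text
time_s: 25.85
tcp_pos: [0.5217, -0.2774, 0.0681]
ee_rot: [[-0.306, -0.946, 0.113], [-0.889, 0.326, 0.321], [-0.34, -0.002, -0.94]]
wrist_force: [0.2, 1.1, -1.2]
gripper_width: 0.386
gripper_force: 30.0
```

```bash
python3 back.py 13|head -2
```

```text
25.85 [ 0.2074  1.0709 -1.2408] [ 0.5217 -0.2774  0.0681]
(array([0.1409, 0.4477, 7.2354]), array([-0.0404, -0.0132, -0.0114]))
```

Emit:
{"op": "jog_arm", "data": {
  "plan": "0 0.01 0.08 0 0 0 1;0 0 0.08 0 0 0 1;0 0 0.06 0 0 0 1;0 0 0.05 0 0 0 1;0 0 0 0 0 0 1;0 0 0 0 0 0 1;0 0 0 0 0 0 1;0 0 0 0 0 0 1;0 0 0 0 0 0 1;0 0 0 0 0 0 1"
}}

```text
time_s: 26.9
tcp_pos: [0.5219, -0.2749, 0.0614]
ee_rot: [[-0.306, -0.945, 0.112], [-0.889, 0.326, 0.322], [-0.341, -0.001, -0.94]]
wrist_force: [0.3, -0.6, -3.0]
gripper_width: 0.386
gripper_force: 30.0
```

```bash
python3 back.py 14|head -2
```

```text
26.9 [ 0.2609 -0.6303 -3.0086] [ 0.5219 -0.2749  0.0614]
(array([ 0.1819, -0.1082,  0.1451]), array([-0.0056,  0.0035, -0.0313]))
```

Emit:
{"op": "jog_arm", "data": {
  "plan": "0 0 0.01 0 0 0 0.1;0 0 0 0 0 0 0;0 0 0 0 0 0 -0.3;0 0 0 0 0 0 -0.6;0 0 0 0 0 0 -1;0 0 0 0 0 0 -1;0 0 0 0 0 0 -1;0 0 0 0 0 0 -1;0 0 0 0 0 0 -1;0 0 0 0 0 0 -1"
}}

```text
time_s: 27.95
tcp_pos: [0.522, -0.2749, 0.0612]
ee_rot: [[-0.306, -0.945, 0.112], [-0.889, 0.326, 0.322], [-0.341, -0.001, -0.94]]
wrist_force: [0.5, -0.4, 0.3]
gripper_width: 0.994
gripper_force: 0.0
```

Emit:
{"op": "jog_arm", "data": {
  "plan": "0 0 -0.1 0 0 0 -1;0 0 -0.3 0 0 0 -1;0 0 -0.5 0 0 0 -1;0 0 -0.6 0 0 0 -1;0 0 -0.8 0 0 0 -1;0 0 -0.8 0 0 0 -1;0 0 -0.8 0 0 0 -1;0 0 -0.5 0 0 0 -1;0 0 -0.3 0 0 0 -1;0 0 0 0 0 0 -1"
}}

```text
time_s: 28.95
tcp_pos: [0.509, -0.3132, 0.1729]
ee_rot: [[-0.306, -0.945, 0.114], [-0.889, 0.326, 0.32], [-0.34, -0.004, -0.94]]
wrist_force: [0.6, 0.0, -1.0]
gripper_width: 0.999
gripper_force: 0.0
```

Run:
```python
from h import *
np.set_printoptions(precision=4,suppress=True)
s=snap(["wrist","scene"],15);print(s["time_s"],s["tcp_pos"],s["gripper_width"],s["wrist_force"])
G=gaugeR(71,.35);mid=np.array([.5196,-.2812,.079])
for n,b in(("wrist15",(0,0,640,330)),("wrist1",(0,0,640,330)),("scene15",(150,235,245,280)),("scene0",(150,235,245,280))):
    uv,P,c=cloud(n,b);L=(P-mid)@G;k=(abs(L[:,0])<.09)&(abs(L[:,1])<.02)&(abs(L[:,2]-.012)<.008)&(c.min(1)>110)
    L=L[k];print(n,k.sum(),np.percentile(L,[1,50,99],axis=0)*1000,"slopes",np.polyfit(L[:,0],L[:,2],1)[0])
uv,P,c=cloud("scene15",(200,220,290,270));L=(P-mid)@G;k=(L[:,0]>.078)&(abs(L[:,1])<.012)&(abs(L[:,2])<.025);print("hook now",np.percentile(L[k,0],[95,99.]))
uv,P,c=cloud("scene0",(200,220,290,270));L=(P-mid)@G;k=(L[:,0]>.078)&(abs(L[:,1])<.012)&(abs(L[:,2])<.025);print("hook before",np.percentile(L[k,0],[95,99.]))
a,b=load("scene0")[0].astype(int),load("scene15")[0];cv2.imwrite("pics/s15.png",b[:,:,::-1])
```

```text
28.95 [ 0.509  -0.3132  0.1729] 0.9989975284463811 [ 0.5576  0.0492 -0.9697]
wrist15 9854 [[-63.9176 -15.5242   9.5448]
 [-11.4021   0.4751  11.5486]
 [ 52.0555  16.6406  13.1823]] slopes -6.603499177831076e-05
wrist1 10095 [[-63.6928 -16.7579   9.6277]
 [ -9.8881  -0.6152  11.542 ]
 [ 55.7977  15.4058  13.1725]] slopes -0.00027141544205239073
scene15 184 [[-45.1207 -10.1798  11.1826]
 [  0.7465  -1.886   13.5977]
 [ 24.541    8.5651  16.5225]] slopes 0.004402260897728314
scene0 951 [[-63.5547 -18.7952   9.8988]
 [  1.8459  -3.8631  13.2113]
 [ 62.4416  12.6889  16.2709]] slopes -0.001883922773478446
hook now [0.1339 0.1367]
hook before [0.1334 0.1361]
```

View pics/s15.png

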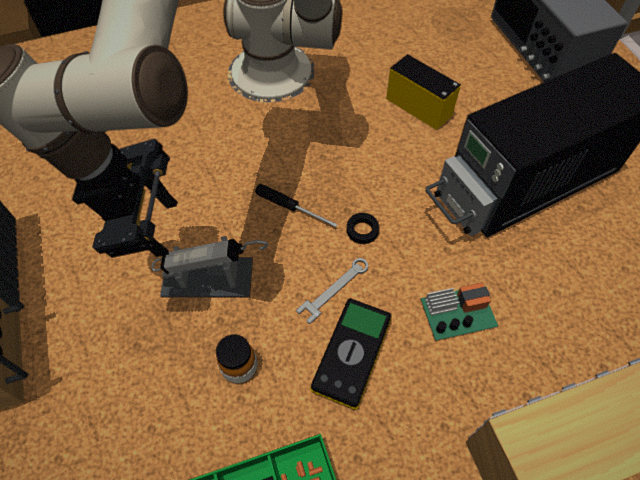

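The picture shows the gauge lying in its cradle with the stem home (hook tip at (265,243)). The bystanders are where they were and the gripper is clear. The gauge is within about 1 mm of where I found it.

```bash
python3 -c "
from station import r
print(r.finish_job())"
```

```text
the job is handed in; nothing more can be done
None
```

The safety catch held: I kept the stem drawn to about 43 mm for over 3 s (first broad ring out, second never out), eased it back, unhooked the gauge, laid it in its cradle about 1 mm from where I found it with the stem home, and handed the job in at about 29 s.

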